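Slide a welding fixture plate home on its kinematic base

ROBOT

A 7-joint arm with a two-finger parallel gripper is mounted at the origin on the work surface. World frame = base frame: x ahead of the robot, y to its left, z up, the work surface at z = 0. Lengths are in m, angles in rad, forces in N, time in s.
With the tool pointing down it reaches from about 0.4 to 0.85 m from the base axis. Payload 10.4 kg.
Tool frame: the origin (TCP) lies on the front face of the gripper's body, between the roots of the fingers; the fingertips stand 73 mm ahead of it and the grasp point (between the pads) lies 54 mm ahead of it; x points along the fingers, y is the direction in which the jaws open and shut, and the axes are right-handed (so a half turn about x gives the same grasp; the last joint's range is limited). The gripper opens to 85 mm and grips with 20 to 120 N. Pads are 22 mm wide; open, the fingers measure 114 mm over their backs; the gripper's body (76 mm by 85 mm) begins 54 mm behind the grasp point. The pads swing forward as they close: fully open they stand 13 mm farther back than shut.
Start: joints at [1.315, 0.332, -0.065, 1.46, 0.022, 1.35, -0.088], TCP at [0.144, -0.608, 0.304] pointing down, gripper open.
Joint ranges: [-2.6, 2.6], [-0.5, 2.12], [-1.47, 1.34], [0.16, 2.42], [-1.27, 4.41], [0.06, 2.06], [-2.6, 2.6]. Speed limits (rad/s): [2.22, 2.22, 2.79, 2.79, 3.14, 3.14, 3.14].

INTERFACE

Orientations are given as a unit quaternion [x, y, z, w].
In Python, from workcell import manip gives the robot as it stands. The module is installed in compiled form; this text tells all that it offers.
- The arm moves only by the tool arm_command, never from a script. Its argument "moves" is a list that holds one entry, the list of rows, each a list of 5 numbers: the closure, from 0 (fully open) to 1 (shut), then the shift along the tool's x, y, z in units of 25 mm (1.0 is 25 mm), then the turn about the tool's x in degrees. A call has 1 to 12 rows; each row shifts and turns the commanded pose from where the row before left it, along the tool's axes as they then stand; what a row does not reach is not made up. A row lasts 1/12 s, in which the tool goes at most 41.7 mm and 7.16 degrees, less where a joint would pass 70% of its speed; a pose out of reach is approached as far as the arm can. A call is refused whole if a number of a shift passes 1 or a number of a turn 7.16, either way. A call with a gripper value outside its range is refused whole. The fingers move at their own pace and stop on an object; "force" is the grip in N (left out, the last holds). Time passes only in rows, so rows that do not move let the fingers close. It gives the time, the measured TCP pose, the force and the opening at its end, in the units of the state.
- manip.get_obs(): the state, without advancing time (a new reading comes with each control period).
- manip.camera(name): name is "side" or "top"; returns the picture (400x640x3 uint8, red, green, blue); there is no depth.
- manip.camera_info(name): a dict with "vfov" (degrees; the focal length in pixels is half the picture's height over the tangent of half this angle, whatever the lens; pixels are square), "cx", "cy" (the principal point, pixels), "pose" (4x4, takes a point from camera to world coordinates). Camera axes: x right, y down, z forward; pixel columns grow to the right and rows downward; lengths in m; the calibration is good to about 2 mm. A picture is of the moment at which its call begins. camera_info takes no time and is no camera call.
- manip.hand_in(): hands the job in, once; it reports no verdict.
Trained networks look in the newest picture that a camera, given by its name, has taken for a name from the list of things; names that differ only in an ending like _2 or _b are one class to them, and where a whole thing is asked for, a point or a joint stands for the part that bears it (a point fixed in the world has none). Each returns a list of dicts, best first, with "confidence" (0 to 1); they miss things now and then, are a little off and sometimes report something else, mostly with a low value. They report only what shows in the picture. A call takes as long as a camera call. They do not tell look-alikes from the thing itself.
- manip.regions_of(query, camera): "mask" (400x640 bool, what is visible of it) and "rect" ([left, top, right, bottom] in pixels, round what is visible of it).
- manip.pinpoint(query, camera): "pixel" ([row, column] in pixels: a listed point, or the origin of a listed thing).
The state is a dict: "clock": time; "joint_pos": joint angles; "joint_velocities": joint speeds; "tau": joint torques, N m; "position": TCP position; "ee_rot": TCP orientation; "ft_force": force on the tool from outside, world axes, zero at the start; "torque": the same for the moment, N m; "grip_width": opening from 0.0 (shut) to 1.0 (fully open).
Only numpy, scipy, OpenCV 4.12 (cv2) and the standard library are available. Lean on these libraries where they do the work, as an engineer would, in place of code of your own. Each camera call takes 0.05 s, during which the arm holds its last target.

TASK

The tube-welding fixture plate has been set down out of place on the run-on apron of its kinematic base. Slide it along, without lifting it off the base, until its three ball feet drop fully home, one in the cone, one in the groove and one on the flat, so that the plate sits level and still, then let go of it. Leave the hammer, spray can, tube stub and welding magnet where they are.

Things in the scene. Friction and masses are not known exactly. Their poses are not given: they have to be found in the camera images.
- base: Heavy fixed steel kinematic base. Origin: on the table, under the middle of the fixture plate when that is home; z up; its -x side faces the robot (yaw up to 0.45 rad). Painted sole plate 260 x 244 mm, 17 mm thick; on it a smooth grey steel deck, flat top 30 mm above the table, spanning base x -150 to 90 and y -112 to 112 mm, with three bright steel seats; its -x part is a plain run-on apron.
- seat_cone (a point): Cone seat in the deck at base (x 50, y 60) mm: 90-degree cone, mouth 26 mm wide. The point is where the ball's centre rests when home, 38 mm above the table, 7 mm lower than on the deck.
- seat_groove (a point): Groove seat at base (50, -60) mm: 90-degree vee, 26 mm wide, 56 mm long along base y. The point is where the ball's centre rests when home, 38 mm above the table.
- seat_flat (a point): Flat seat at base (-55, 0) mm: round pocket 40 mm wide, 7 mm deep, flat bottom. The point is where the ball's centre rests when home, 38 mm above the table.
- pallet: Loose fixture plate, 0.95 kg: aluminium, 150 (x) x 170 (y) x 10 mm, plain edges, on three ball feet. Origin: middle of its underside; axes as the base's when home. It starts on the deck 42 to 62 mm off to base -x, up to 28 mm sideways, up to 0.2 rad askew, underside 57 mm above the table; home: origin above the base's, underside at 50 mm. Slides with about 1.5 N. On top: a vee cradle (see cradle).
- cradle (a point): On the plate, 4 mm to +x of its middle, at plate top level: a steel vee cradle for tube (50 mm angle, open side up), 120 mm long along plate y, 75 mm wide, 36 mm high above the plate's top; an upright end stop 42 mm high and 50 mm wide closes its +y end.
- foot_cone (a point): Centre of the 30 mm ball foot at plate (50, 60) mm, 12 mm below the underside; straight above it a 20 mm screw head stands 6 mm proud of the plate's top. It belongs in the cone.
- foot_groove (a point): Centre of the 30 mm ball foot at plate (50, -60) mm, 12 mm below the underside; straight above it a 20 mm screw head stands 6 mm proud of the plate's top. It belongs in the groove.
- foot_flat (a point): Centre of the 30 mm ball foot at plate (-55, 0) mm, 12 mm below the underside; straight above it a 20 mm screw head stands 6 mm proud of the plate's top. It belongs on the flat.
- hammer: bystander: hammer with wooden handle, 270 mm long, lying on the table 245 to 265 mm to the base's -y side; origin under the middle of its length, handle towards its -x
- magnet: bystander: flat triangular welding magnet, legs 95 mm, 22 mm thick, lying on the table on the base's -y side; origin underneath, 35 mm in from both legs
- tube_stub: bystander: upright stub of steel tube, 76 mm wide, 85 mm high, on the base's +y side; origin at the middle of its underside
- can: bystander: grey spray can with a white cap, 58 mm wide, 176 mm high, on the base's +y side; origin at the middle of its underside
There are look-alikes about, which are no part of the job. Leave any purple look-alike of the pallet alone.

How it is judged:
At the end, for the whole second after the job is handed in: The three ball centres lie within 3 mm (cone) and 4 mm (groove, flat) of their seated places, the plate is level within 0.025 rad and at rest, and hammer, can, tube stub and magnet lie within 20 mm of where they were (distance between foot_cone and seat_cone below 0.003 m and distance between foot_groove and seat_groove below 0.004 m and distance between foot_flat and seat_flat below 0.004 m and angle between pallet's own z axis and vertical below 0.025 rad and linear speed of pallet below 0.01 m/s and distance of each of hammer, magnet, tube_stub, can from where it was at the start of the episode below 0.02 m); the robot touches nothing.
It fails at once if the plate is lifted: a ball foot more than 15 mm above the deck (height (world z) of any of foot_cone, foot_groove, foot_flat above 0.06 m).
It fails at once if a bystander is pushed more than 20 mm or knocked over (distance of any of hammer, magnet, tube_stub, can from where it was at the start of the episode above 0.02 m or angle between any of hammer, magnet, tube_stub, can's own z axis and vertical above 0.5 rad).
It also fails if it takes over 58 s, if anything falls off the work surface, if the arm or the gripper's body presses on something with over 40 N, if the wrist force passes 120 N, or if a joint passes its speed limit or range.

## Working session

There is one attempt and no reset: what is moved stays moved. The work goes in short steps, Python scripts to look and compute and a tool call to move; the robot and the scene stay as the last step left them, time stands still between calls to the robot, and variables do not carry over. Pictures are saved under pics/ and viewed, and the job is handed in when it is done.

Besides the shell and the picture viewer there is one more tool, called as a command line: name --argument value ..., lists and objects as JSON in quotes. arm_command: Moves the arm, as the interface text tells. Its arguments: {"type":"object","properties":{"moves":{"type":"array","items":{"type":"array","items":{"type":"array","items":{"type":"number"}}}},"force":{"type":"number"}},"required":["moves"]}

```bash
mkdir -p pics; python3 - <<'E'
from workcell import manip
import cv2
for n in("side","top"):
    im=manip.camera(n); cv2.imwrite(f"pics/{n}0.png",im[:,:,::-1]); i=manip.camera_info(n); print(n,i)
print(manip.get_obs())
E
```

```text
side {'vfov': 47.768304802577106, 'cx': 311.81827039562495, 'cy': 192.4708696117868, 'pose': array([[-0.96612504, -0.15805224,  0.20401443,  0.23087209],
       [-0.2580709 ,  0.59579482, -0.7605445 ,  1.22954772],
       [-0.00134498, -0.78743128, -0.61640098,  0.97085627],
       [ 0.        ,  0.        ,  0.        ,  1.        ]])}
top {'vfov': 44.45039597159483, 'cx': 316.0900752761056, 'cy': 201.44453932523828, 'pose': array([[-4.24463902e-02, -9.75513894e-01,  2.15803027e-01,
         2.42827787e-01],
       [-9.99098711e-01,  4.13876539e-02, -9.42480916e-03,
         1.03562845e-01],
       [ 2.62451277e-04, -2.16008576e-01, -9.76391431e-01,
         1.42688003e+00],
       [ 0.00000000e+00,  0.00000000e+00,  0.00000000e+00,
         1.00000000e+00]])}
{'clock': 0.1, 'joint_pos': array([ 1.31540423,  0.33280789, -0.06469503,  1.46083721,  0.02158831,
        1.3499005 , -0.08849994]), 'joint_velocities': array([-0.0013116 , -0.00152779,  0.00025219, -0.00340839, -0.0005844 ,
        0.00318994, -0.00096926]), 'tau': array([ 1.33637473e-03, -6.26748347e+01,  4.91903932e-02, -3.92434251e+01,
        1.62518903e-02,  6.98870339e-03, -6.22156040e-05]), 'position': array([ 0.14413161, -0.6079108 ,  0.30320552]), 'ee_rot': array([-0.70225368, -0.08256237,  0.70238955, -0.08168318]), 'ft_force': array([-0.1546023 ,  0.12925707, -0.06546657]), 'torque': array([0.02961539, 0.00202633, 0.01610726]), 'grip_width': 0.9997191911855953}
```

View pics/side0.png

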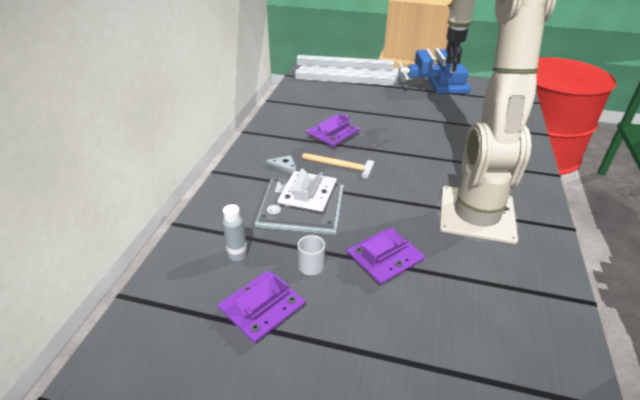

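View pics/top0.png

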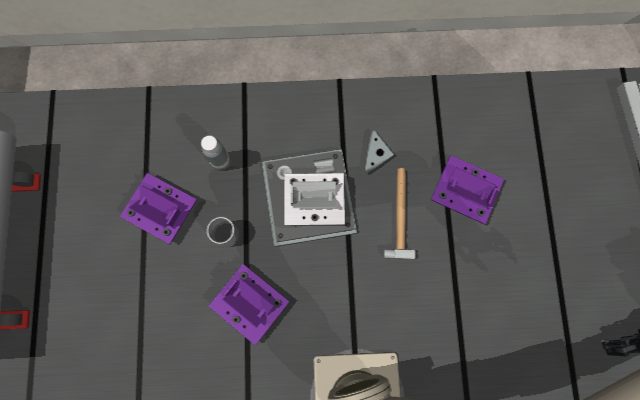

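```bash
cat > h.py <<'E'
from workcell import manip
import numpy as np, cv2
def K(n):
    i=manip.camera_info(n); f=200/np.tan(np.radians(i['vfov'])/2); return f,i['cx'],i['cy'],np.array(i['pose'])
def ray(n,px):  # px row,col
    f,cx,cy,P=K(n); d=P[:3,:3]@np.array([(px[1]-cx)/f,(px[0]-cy)/f,1.]); return P[:3,3],d
def plane(n,px,z):
    o,d=ray(n,px); return o+d*(z-o[2])/d[2]
def proj(n,p):
    f,cx,cy,P=K(n); c=P[:3,:3].T@(np.asarray(p)-P[:3,3]); return np.array([cy+f*c[1]/c[2],cx+f*c[0]/c[2]])
def tri(pa,pb):
    o1,d1=ray('top',pa);o2,d2=ray('side',pb)
    d1/=np.linalg.norm(d1);d2/=np.linalg.norm(d2)
    s=np.linalg.lstsq(np.c_[d1,-d2],o2-o1,rcond=None)[0]
    a=o1+d1*s[0];b=o2+d2*s[1]; return (a+b)/2,np.linalg.norm(a-b)
E
python3 - <<'E'
from h import *
for n in("side","top"):
    im=manip.camera(n)
    c=im[140:260,240:380] if n=="top" else im[140:250,240:380]
    cv2.imwrite(f"pics/{n}z.png",cv2.resize(c,None,fx=5.5,fy=5,interpolation=cv2.INTER_CUBIC)[:,:,::-1] if 0 else cv2.resize(c,None,fx=5,fy=5,interpolation=cv2.INTER_CUBIC)[:,:,::-1])
    for q in("base","pallet","seat_cone","seat_groove","seat_flat","cradle","foot_cone","foot_groove","foot_flat","hammer","can","tube_stub","magnet"):
        print(n,q,[(np.round(d['pixel'],1).tolist(),round(d['confidence'],2)) for d in manip.pinpoint(q,n)])
print(manip.get_obs()['clock'])
E
```

```text
side base [([205.6, 289.7], 0.82)]
side pallet [([131.3, 334.0], 0.97), ([255.0, 385.9], 0.82), ([192.4, 309.0], 0.73), ([307.6, 258.0], 0.69), ([185.1, 279.8], 0.33)]
side seat_cone [([207.1, 272.6], 0.83), ([191.4, 308.7], 0.19)]
side seat_groove [([187.6, 280.8], 0.89)]
side seat_flat [([195.8, 304.1], 0.56)]
side cradle [([300.7, 261.4], 0.89), ([129.9, 334.5], 0.88), ([248.3, 386.6], 0.84), ([190.3, 304.5], 0.57)]
side foot_cone [([259.6, 361.8], 0.89), ([133.5, 351.1], 0.89), ([201.4, 286.5], 0.83), ([307.4, 295.2], 0.68)]
side foot_groove [([179.6, 298.6], 0.98), ([144.2, 332.7], 0.88), ([332.6, 256.0], 0.76), ([242.4, 387.7], 0.57)]
side foot_flat [([127.4, 323.0], 0.89), ([196.4, 325.2], 0.74), ([267.6, 403.8], 0.62), ([293.1, 249.3], 0.57), ([207.4, 273.1], 0.4)]
side hammer [([164.3, 335.5], 0.89), ([165.9, 282.0], 0.29)]
side can [([253.5, 238.3], 0.93), ([165.5, 337.1], 0.37)]
side tube_stub [([264.4, 309.5], 0.55)]
side magnet [([165.3, 285.3], 0.67)]
top base []
top pallet [([197.8, 316.2], 0.77), ([206.3, 161.8], 0.72), ([187.9, 468.1], 0.68), ([300.2, 247.8], 0.6)]
top seat_cone [([169.1, 283.1], 0.57)]
top seat_groove [([167.1, 323.1], 0.85)]
top seat_flat [([197.9, 315.5], 0.26)]
top cradle [([299.4, 248.1], 0.89), ([209.5, 157.8], 0.7), ([190.6, 465.8], 0.6), ([197.0, 313.1], 0.59)]
top foot_cone [([215.8, 478.9], 0.74), ([274.2, 246.1], 0.67), ([234.5, 173.1], 0.66), ([184.4, 291.0], 0.56)]
top foot_groove [([302.4, 275.4], 0.76), ([215.9, 134.9], 0.7), ([197.5, 440.2], 0.66), ([183.3, 333.5], 0.58), ([183.7, 289.1], 0.43)]
top foot_flat [([174.4, 472.6], 0.9), ([217.0, 314.4], 0.88), ([194.3, 172.6], 0.87), ([317.8, 237.7], 0.85)]
top hammer [([209.6, 403.8], 0.62), ([216.7, 316.8], 0.19)]
top can [([159.1, 218.7], 0.71)]
top tube_stub [([231.5, 227.3], 0.62), ([167.1, 325.8], 0.41)]
top magnet [([155.3, 381.1], 0.94)]
1.5
```

View pics/topz.png

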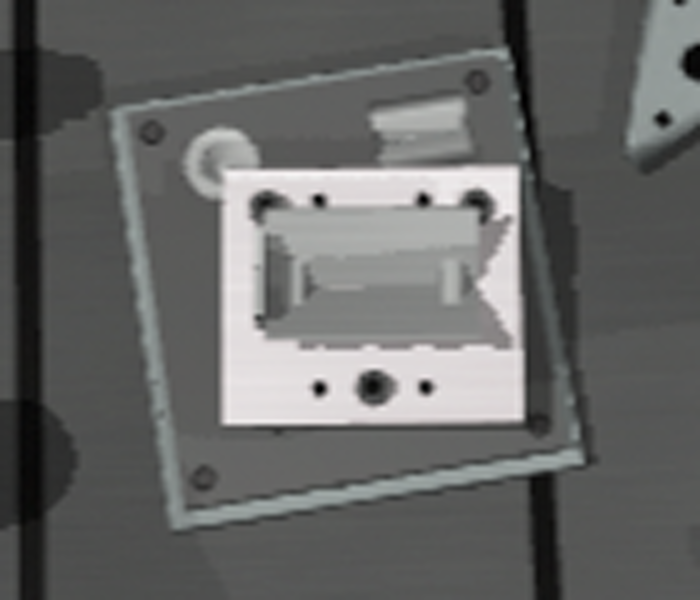

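View pics/sidez.png

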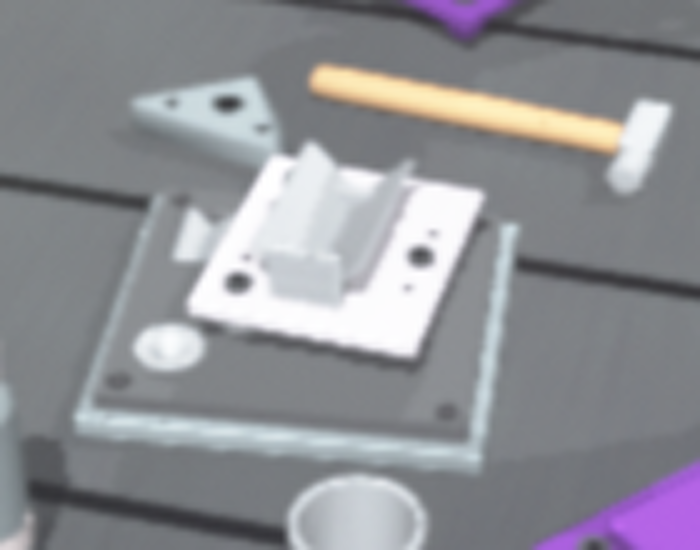

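```bash
cat >> h.py <<'E'
from scipy.optimize import least_squares
def fit(pts):  # list (cam,row,col,localx,localy,z) -> x,y,yaw
    def r(q):
        c,s=np.cos(q[2]),np.sin(q[2]); o=[]
        for n,a,b,x,y,z in pts: o+=list(proj(n,[q[0]+c*x-s*y,q[1]+s*x+c*y,z])-[a,b])
        return o
    S=least_squares(r,[.55,.1,0],x_scale=[.01,.01,.05]); return S.x,np.array(r(S.x)).reshape(-1,2).round(1)
def zt(u,v): return 140+(v+.5)/5-.5,240+(u+.5)/5-.5
E
python3 - <<'E'
from h import *
T=lambda u,v,*l:("top",*zt(u,v),*l)
S=lambda u,v,*l:("side",*zt(u,v),*l)
pt=[T(222,170,.075,.085,.067),T(522,167,.075,-.085,.067),T(524,424,-.075,-.085,.067),T(222,424,-.075,.085,.067),T(375,387,-.055,0,.073),T(268,206,.05,.06,.073),T(478,205,.05,-.06,.073)]
ps=[S(188,303,.075,.085,.067),S(277,155,.075,-.085,.067),S(484,188,-.075,-.085,.067),S(416,352,-.075,.085,.067),S(421,257,-.055,0,.073),S(238,282,.05,.06,.073)]
bt=[T(222,163,.05,.06,.030),T(420,130,.05,-.06,.027),T(113,112,.1,.122,.017),T(508,50,.1,-.122,.017)]
bs=[S(170,347,.05,.06,.030),S(77,410,.1,.122,.017),S(160,193,.1,-.122,.017),S(518,230,-.16,-.122,.017),S(482,455,-.16,.122,.017)]
B={}
for nm,p in(("Pt",pt),("Ps",ps),("Pall",pt+ps),("Bt",bt),("Bs",bs),("Ball",bt+bs)):
    q,r=fit(p);B[nm]=q;print(nm,q.round(4),r.tolist())
b,p=B["Ball"],B["Pall"]
for b,p in((B["Ball"],B["Pall"]),(B["Bt"],B["Pt"]),(B["Bs"],B["Ps"])):
    c,s=np.cos(b[2]),np.sin(b[2]);d=p-b;print("rel",c*d[0]+s*d[1],-s*d[0]+c*d[1],d[2])
print(tri(zt(375,387),(zt(421,257))),tri(zt(268,206),zt(238,282)),tri(zt(222,163),zt(170,347)))
E
```

```text
Pt [ 0.5524  0.0954 -0.0371] [[-0.4, 0.6], [-0.1, -0.4], [-0.2, 0.1], [0.2, 0.2], [0.0, -0.3], [0.2, -0.1], [0.2, -0.1]]
Ps [ 0.5473  0.0999 -0.0385] [[0.2, 0.1], [0.2, -0.4], [1.1, 0.2], [-0.6, -0.1], [-0.4, 0.2], [-0.3, 0.1]]
Pall [ 0.5506  0.0961 -0.0363] [[0.2, 0.4], [0.5, -0.6], [0.4, -0.1], [0.8, -0.1], [0.6, -0.5], [0.8, -0.3], [0.8, -0.3], [-0.6, -0.5], [-0.5, -1.1], [0.3, -0.6], [-1.6, -0.8], [-1.3, -0.5], [-1.2, -0.5]]
Bt [0.6003 0.1154 0.1227] [[0.5, 0.1], [1.0, 0.4], [-0.6, -0.7], [-1.0, 0.2]]
Bs [0.596  0.1169 0.1062] [[-0.4, 0.2], [1.1, -0.8], [-0.6, -0.1], [-1.3, 0.7], [0.7, 0.1]]
Ball [0.5982 0.1162 0.1121] [[1.0, -0.0], [1.9, 0.4], [-0.4, -0.7], [0.1, 0.4], [-0.6, -0.3], [1.0, -1.2], [-0.7, -0.9], [-1.7, -0.0], [0.2, -0.3]]
rel -0.04946469018232125 -0.014639999654452049 -0.14839984354038863
rel -0.050015013014806424 -0.013964078954866434 -0.1597686099968063
rel -0.050194477185666775 -0.011698596202595186 -0.14468880272418588
(array([0.49647588, 0.09638473, 0.06692162]), np.float64(0.004203937304805127)) (array([0.60399077, 0.15320265, 0.06808854]), np.float64(0.00499448280599844)) (array([0.6425627 , 0.18109885, 0.02779667]), np.float64(0.004458976131479162))
```

```bash
cat >> h.py <<'E'
from scipy.spatial.transform import Rotation as Ro
def tool():
    o=manip.get_obs(); R=Ro.from_quat(o['ee_rot']).as_matrix(); return o,R
def go(p):
    o,R=tool(); d=np.asarray(p)-o['position']; return (R.T@d/0.025).round(3)
E
python3 - <<'E'
from h import *
o,R=tool();print(R.round(3)); 
y=R[:,1];print("yaw of jaw axis deg",np.degrees(np.arctan2(y[1],y[0])))
print(go([.5545,.096,.303]))
E
```

```text
[[ 0.     0.231 -0.973]
 [-0.    -0.973 -0.231]
 [-1.     0.    -0.   ]]
yaw of jaw axis deg -76.66374927255515
[  0.037 -23.621 -22.467]
```

arm_command --moves '[[[0,0,0,-1,-2.1],[0,0,0,-1,-2.1],[0,0,0,-1,-2.1],[0,0,0,-1,-2.1],[0,0,0,-1,-2.1],[0,0,0,-1,-2.1],[0,0,0,-1,-2.1],[0,0,0,-1,-2.1],[0,0,0,-1,-2.1],[0,0,0,-1,-2.1],[0,0,0,-1,-2.1],[0,0,0,-1,-2.1]]]'

```text
clock: 2.5
position: [0.4152, -0.4822, 0.3039]
ee_rot: [0.667, 0.234, -0.667, 0.234]
ft_force: [1.0, 0.4, 0.0]
grip_width: 1.003
```

arm_command --moves '[[[0,0,0,-1,-2.1],[0,0,0,-1,-2.1],[0,0,0,-1,-2.1],[0,0,0,-1,-2.1],[0,0,0,-1,-2.1],[0,0,0,-1,-2.1],[0,0,0,-1,-2.1],[0,0,0,-1,-2.1],[0,0,0,-1,-2.1],[0,0,0,-1,-2.1],[0,0,0,-1,-2.1],[0,0,0,-1,-2.1]]]'

```text
clock: 3.5
position: [0.6057, -0.2537, 0.3039]
ee_rot: [-0.6, -0.374, 0.6, -0.374]
ft_force: [0.0, -0.3, -0.1]
grip_width: 0.999
```

```bash
python3 - <<'E'
from h import *
o,R=tool();y=R[:,1];print(o['position'],o['clock'],"yaw",np.degrees(np.arctan2(y[1],y[0])),go([.5545,.096,.25]),o['ft_force'])
E
```

```text
[ 0.60567617 -0.25368444  0.30387793] 3.5 yaw -26.172099818263945 [  2.154  -8.007 -11.651] [ 0.02514301 -0.33658662 -0.11005558]
```

arm_command --moves '[[[0,0,-0.4,-1,-2],[0,0,-0.4,-1,-2],[0,0,-0.4,-1,-2],[0,0,-0.4,-1,-2],[0,0,-0.4,-1,-2],[0,0,-0.4,-1,-2],[0,0,-0.4,-1,-2],[0,0,-0.4,-1,-2],[0,0,-0.4,-1,-2],[0,0,-0.4,-1,-2],[0,0,-0.4,-1,-2],[0,0,-0.4,-1,-2]]]'

```text
clock: 4.5
position: [0.5677, 0.0666, 0.3039]
ee_rot: [-0.509, -0.491, 0.509, -0.491]
ft_force: [-0.6, 0.0, 1.8]
grip_width: 0.998
```

```bash
python3 - <<'E'
from h import *
o,R=tool();y=R[:,1];print(o['position'],o['clock'],"yaw",np.degrees(np.arctan2(y[1],y[0])),go([.5545,.096,.20]),o['ft_force'])
E
```

```text
[0.56770127 0.06656672 0.30388881] 4.5 yaw -2.063415730364635 [ 4.155 -0.57  -1.158] [-0.58185409  0.01461276  1.82482145]
```

arm_command --moves '[[[0,0.6,-0.1,-0.2,0],[0,0.6,-0.1,-0.2,0],[0,0.6,-0.1,-0.2,0],[0,0.6,-0.1,-0.2,0],[0,0.6,-0.1,-0.2,0],[0,0.6,-0.07,-0.16,0],[0,0.55,0,0,0],[0,0,0,0,0],[0,0,0,0,0]]]'

```text
clock: 5.25
position: [0.5549, 0.0943, 0.2]
ee_rot: [-0.509, -0.491, 0.51, -0.49]
ft_force: [0.2, 0.1, 0.2]
grip_width: 1.003
```

```bash
python3 - <<'E'
from h import *
o,R=tool();print(o['position'],o['ft_force'],o['clock'])
im=manip.camera("top");cv2.imwrite("pics/top1.png",cv2.resize(im[140:260,240:380],None,fx=5,fy=5,interpolation=cv2.INTER_CUBIC)[:,:,::-1])
im=manip.camera("side");cv2.imwrite("pics/side1.png",cv2.resize(im[110:230,240:380],None,fx=5,fy=5,interpolation=cv2.INTER_CUBIC)[:,:,::-1])
E
```

```text
[0.55490716 0.09430601 0.19998223] [0.24139587 0.10417674 0.15979456] 5.25
```

View pics/top1.png

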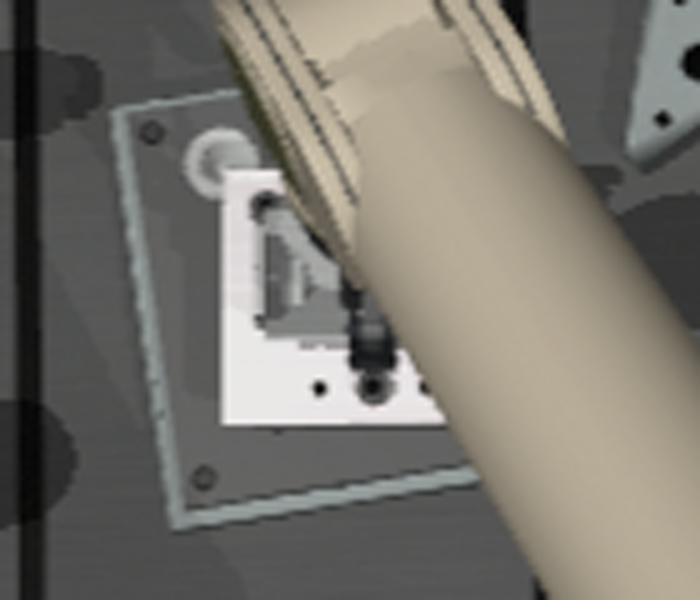

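View pics/side1.png

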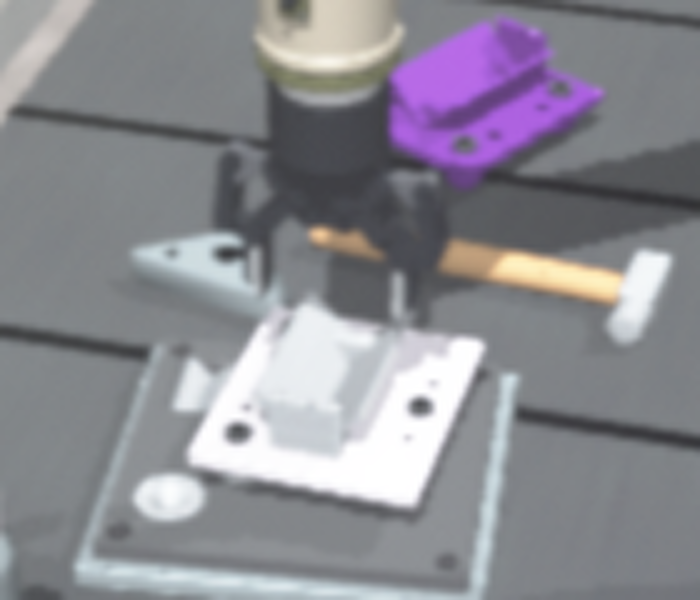

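```bash
python3 - <<'E'
from h import *
def uv(n,p,r0): a=proj(n,p); return ((a[1]+.5-240)*5).round(0),((a[0]+.5-r0)*5).round(0)
for nm,q in(("all",[.5506,.0961,-.0363]),("s",[.5473,.0999,-.0385]),("t",[.5524,.0954,-.0371])):
    c,s=np.cos(q[2]),np.sin(q[2])
    for x in(-.0335,.0415):
        for y in(-.06,.06):
            p=[q[0]+c*x-s*y,q[1]+s*x+c*y,.103]
            print(nm,x,y,"side0",uv("side",p,140),"top",uv("top",p,140))
for z in(.127,.14): print("tipmid side1",uv("side",[.5549,.0943,z],110),[uv("side",[.5549+d,.0943,z],110) for d in(-.0425,.0425)],uv("top",[.5549-.057,.0943,z],140))
E
```

```text
all -0.0335 -0.06 side0 (np.float64(413.0), np.float64(157.0)) top (np.float64(481.0), np.float64(342.0))
all -0.0335 0.06 side0 (np.float64(360.0), np.float64(263.0)) top (np.float64(264.0), np.float64(343.0))
all 0.0415 -0.06 side0 (np.float64(306.0), np.float64(138.0)) top (np.float64(479.0), np.float64(211.0))
all 0.0415 0.06 side0 (np.float64(247.0), np.float64(242.0)) top (np.float64(265.0), np.float64(212.0))
s -0.0335 -0.06 side0 (np.float64(417.0), np.float64(161.0)) top (np.float64(474.0), np.float64(348.0))
s -0.0335 0.06 side0 (np.float64(364.0), np.float64(268.0)) top (np.float64(257.0), np.float64(349.0))
s 0.0415 -0.06 side0 (np.float64(309.0), np.float64(142.0)) top (np.float64(473.0), np.float64(217.0))
s 0.0415 0.06 side0 (np.float64(250.0), np.float64(246.0)) top (np.float64(258.0), np.float64(218.0))
t -0.0335 -0.06 side0 (np.float64(411.0), np.float64(156.0)) top (np.float64(482.0), np.float64(339.0))
t -0.0335 0.06 side0 (np.float64(358.0), np.float64(262.0)) top (np.float64(265.0), np.float64(340.0))
t 0.0415 -0.06 side0 (np.float64(304.0), np.float64(137.0)) top (np.float64(480.0), np.float64(207.0))
t 0.0415 0.06 side0 (np.float64(244.0), np.float64(241.0)) top (np.float64(266.0), np.float64(209.0))
tipmid side1 (np.float64(332.0), np.float64(317.0)) [(np.float64(396.0), np.float64(326.0)), (np.float64(269.0), np.float64(307.0))] (np.float64(379.0), np.float64(368.0))
tipmid side1 (np.float64(332.0), np.float64(300.0)) [(np.float64(396.0), np.float64(310.0)), (np.float64(268.0), np.float64(290.0))] (np.float64(379.0), np.float64(363.0))
```

arm_command --moves '[[[0,0.4,0,-0.03,0],[0,0.4,-0.02,-0.03,0],[0,0.3,0,0,0],[0,0.2,0,0,0],[0,0.15,0,0,0],[0,0.15,0,0,0],[0,0,0,0,0]]]'

```text
clock: 5.93
position: [0.5548, 0.095, 0.1594]
ee_rot: [-0.509, -0.49, 0.51, -0.49]
ft_force: [1.0, -1.0, -0.6]
grip_width: 0.999
```

arm_command --moves '[[[0,0.15,0,0,0],[0,0.15,0,0,0],[0,0.15,0,0,0],[0,0.15,0,0,0],[0,0,0,0,0]]]'

```text
clock: 6.35
position: [0.5547, 0.0949, 0.1443]
ee_rot: [-0.509, -0.49, 0.51, -0.49]
ft_force: [-0.6, 0.3, 0.2]
grip_width: 1.001
```

```bash
python3 - <<'E'
from h import *
im=manip.camera("side");cv2.imwrite("pics/side2.png",cv2.resize(im[110:230,240:380],None,fx=5,fy=5,interpolation=cv2.INTER_CUBIC)[:,:,::-1])
E
```

```text
(no output)
```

View pics/side2.png

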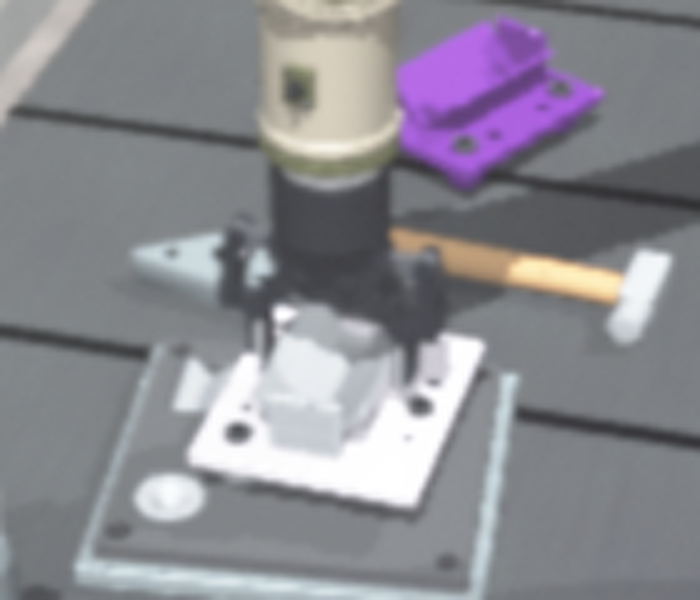

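The fingers straddle the cradle: +x finger near (262, 340) and -x finger near (408, 365) in the crop, with no contact force. I'll close the gripper.

arm_command --moves '[[[0.15,0,0,0,0],[0.25,0,0,0,0],[0.3,0,0,0,0],[0.3,0,0,0,0],[0.3,0,0,0,0],[0.3,0,0,0,0]]]' --force 30

```text
clock: 6.9
position: [0.5555, 0.0952, 0.1457]
ee_rot: [0.51, 0.49, -0.509, 0.49]
ft_force: [0.4, 0.3, 5.5]
grip_width: 0.871
```

```bash
python3 - <<'E'
from h import *
o,R=tool();y=R[:,1];print(o['position'],o['grip_width'],o['ft_force'],o['torque'],np.degrees(np.arctan2(y[1],y[0])))
im=manip.camera("side");cv2.imwrite("pics/side3.png",cv2.resize(im[110:230,240:380],None,fx=5,fy=5,interpolation=cv2.INTER_CUBIC)[:,:,::-1])
im=manip.camera("top");cv2.imwrite("pics/top3.png",cv2.resize(im[140:260,240:380],None,fx=5,fy=5,interpolation=cv2.INTER_CUBIC)[:,:,::-1])
E
```

```text
[0.555541   0.09521972 0.14570644] 0.8705707770764983 [0.43896713 0.25570657 5.46312708] [ 0.07566264 -0.22276317 -0.00684339] -2.2644095776364788
```

View pics/side3.png

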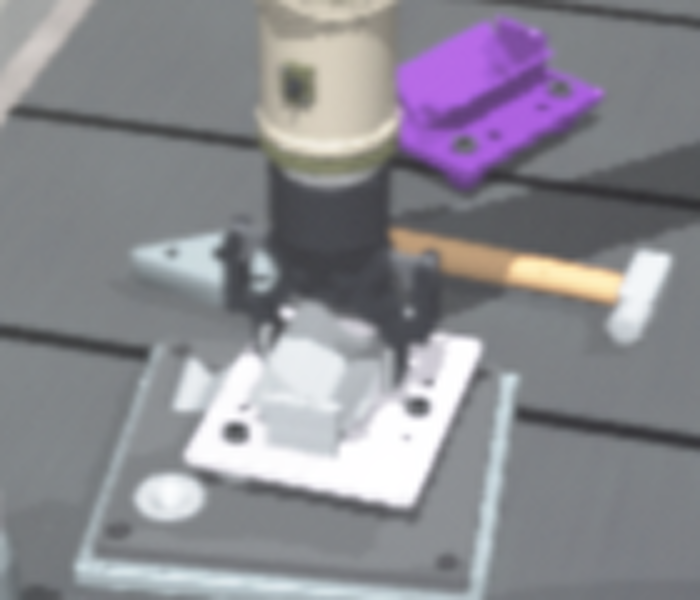

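View pics/top3.png

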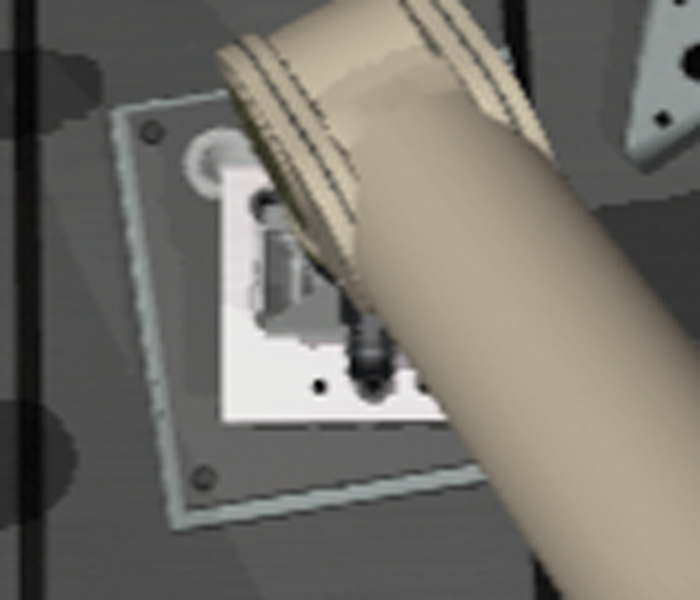

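arm_command --moves '[[[0.3,0,0.19,-0.09,-1.1],[0.3,0,0.19,-0.09,-1.1],[0.3,0,0.19,-0.09,-1.1],[0.3,0,0.19,-0.09,-1.1],[0.3,0,0.19,-0.09,-1.1],[0.3,0,0.19,-0.09,-1.1],[0.3,0,0.18,-0.09,-1.0],[0.3,0,0.18,-0.09,-1.0],[0.3,0,0,0,0],[0.3,0,0,0,0],[0.3,0,0,0,0]]]'

```text
clock: 7.92
position: [0.5921, 0.1143, 0.1452]
ee_rot: [0.472, 0.527, -0.471, 0.527]
ft_force: [2.6, -0.1, 0.2]
grip_width: 0.868
```

```bash
python3 - <<'E'
from h import *
o,R=tool();y=R[:,1];print(o['position'],o['grip_width'],o['ft_force'],o['torque'],np.degrees(np.arctan2(y[1],y[0])))
im=manip.camera("side");cv2.imwrite("pics/side4.png",cv2.resize(im[140:240,250:350],None,fx=6,fy=6,interpolation=cv2.INTER_CUBIC)[:,:,::-1])
im=manip.camera("top");cv2.imwrite("pics/top4.png",cv2.resize(im[145:250,255:365],None,fx=5.5,fy=5.5,interpolation=cv2.INTER_CUBIC)[:,:,::-1])
E
```

```text
[0.59212364 0.11425792 0.14516318] 0.8678806618774358 [ 2.63853284 -0.1079157   0.15042761] [ 0.20449382 -1.11122077  0.05119382] 6.3273198744668075
```

View pics/side4.png

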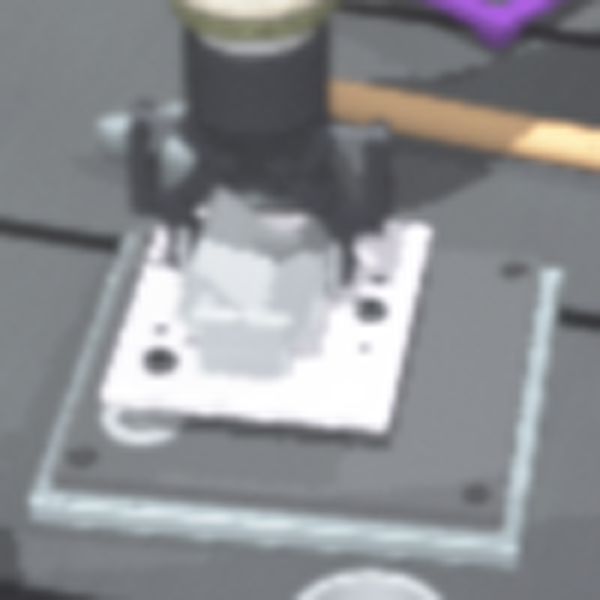

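View pics/top4.png

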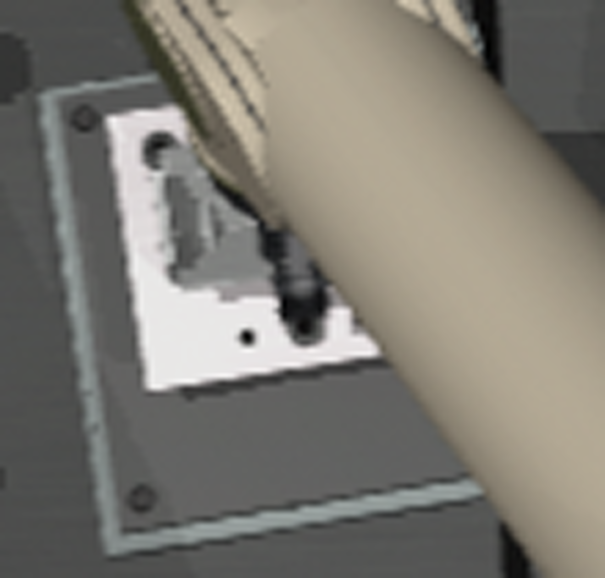

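```bash
python3 - <<'E'
from h import *
T=lambda u,v,*l:("top",145+(v+.5)/5.5-.5,255+(u+.5)/5.5-.5,*l)
S=lambda u,v,*l:("side",140+(v+.5)/6-.5,250+(u+.5)/6-.5,*l)
T0=lambda u,v,*l:("top",*zt(u,v),*l)
S0=lambda u,v,*l:("side",*zt(u,v),*l)
pt=[T(107,118,.075,.085,.067),T(149,390,-.075,.085,.067),T(160,150,.05,.06,.073)]
ps=[S(102,402,.075,.085,.067),S(432,225,-.075,-.085,.067),S(388,432,-.075,.085,.067),S(371,309,-.055,0,.073),S(160,360,.05,.06,.073)]
# base seats & corners
bt=[T0(222,163,.05,.06,.030),T0(420,130,.05,-.06,.027),T0(113,112,.1,.122,.017),T0(508,50,.1,-.122,.017),T(110,545,-.16,.122,.017)]
bs=[S0(170,347,.05,.06,.030),S(32,497,.1,.122,.017),S(135,228,.1,-.122,.017),S(560,268,-.16,-.122,.017),S(518,545,-.16,.122,.017)]
B={}
for nm,p in(("Pt",pt),("Ps",ps),("Pall",pt+ps),("Bt",bt),("Bs",bs),("Ball",bt+bs)):
    q,r=fit(p);B[nm]=q;print(nm,q.round(4),r.tolist())
for b,p in((B["Ball"],B["Pall"]),(B["Bt"],B["Pt"]),(B["Bs"],B["Ps"])):
    c,s=np.cos(b[2]),np.sin(b[2]);d=p-b;print("rel",c*d[0]+s*d[1],-s*d[0]+c*d[1],d[2])
E
```

```text
Pt [0.5906 0.1141 0.1232] [[-0.4, -0.1], [0.4, 0.1], [0.0, 0.0]]
Ps [0.5841 0.1234 0.1169] [[-0.6, 0.2], [1.1, -0.4], [-1.2, -0.0], [0.4, 0.3], [0.6, -0.1]]
Pall [0.5866 0.1171 0.1031] [[0.3, -0.6], [1.3, -1.6], [0.9, -0.7], [-2.3, -0.2], [0.1, -0.3], [-2.5, -0.7], [-0.7, 0.1], [-0.9, -0.5]]
Bt [0.602  0.1151 0.1202] [[-0.1, 0.2], [0.5, 0.5], [-1.3, -0.6], [-1.4, 0.4], [2.1, -0.6]]
Bs [0.5964 0.1159 0.1111] [[-0.6, 0.2], [0.2, -0.6], [-0.1, -0.8], [-0.3, 0.8], [0.5, 0.3]]
Ball [0.5995 0.1151 0.1153] [[0.6, 0.3], [1.4, 0.7], [-0.7, -0.4], [-0.5, 0.6], [2.8, -0.8], [-0.8, -0.5], [-0.1, -1.3], [-0.3, -1.7], [-0.7, -0.1], [0.0, -0.4]]
rel -0.012525435135493855 0.003455948182456876 -0.012173044563219798
rel -0.011435850245972753 0.0003559040511473856 0.0030427956122000416
rel -0.011367180200005086 0.008819802265193563 0.005787415161730758
```

arm_command --moves '[[[0.3,0,0.12,0,0],[0.3,0,0.12,0,0],[0.3,0,0.12,0,0],[0.3,0,0.1,0,0],[0.3,0,0,0,0],[0.3,0,0,0,0]]]'

```text
clock: 8.52
position: [0.6031, 0.1152, 0.1444]
ee_rot: [0.471, 0.527, -0.472, 0.527]
ft_force: [0.3, -0.9, -8.1]
grip_width: 0.863
```

arm_command --moves '[[[0.3,0.05,0,0,0],[0.3,0.05,0,0,0],[0.3,0.05,0,0,0],[0.3,0,0,0,0],[0.3,0,0,0,0]]]'

```text
clock: 8.93
position: [0.6033, 0.1153, 0.1412]
ee_rot: [0.471, 0.527, -0.472, 0.527]
ft_force: [-0.4, -0.1, -8.5]
grip_width: 0.865
```

arm_command --moves '[[[0.3,0.04,0,0,0],[0.3,0.04,0,0,0],[0.3,0,0,0,0],[0.3,0,0,0,0]]]'

```text
clock: 9.27
position: [0.6033, 0.1155, 0.1394]
ee_rot: [0.471, 0.527, -0.472, 0.527]
ft_force: [-1.7, 0.0, -6.2]
grip_width: 0.867
```

```bash
python3 - <<'E'
from h import *
o,R=tool();y=R[:,1];print(o['position'],o['grip_width'],o['ft_force'],o['torque'],np.degrees(np.arctan2(y[1],y[0])))
im=manip.camera("side");cv2.imwrite("pics/side5.png",cv2.resize(im[140:240,250:350],None,fx=6,fy=6,interpolation=cv2.INTER_CUBIC)[:,:,::-1])
im=manip.camera("top");cv2.imwrite("pics/top5.png",cv2.resize(im[145:250,255:365],None,fx=5.5,fy=5.5,interpolation=cv2.INTER_CUBIC)[:,:,::-1])
E
```

```text
[0.60328459 0.11550703 0.13941314] 0.8673392451061004 [-1.6522827   0.034528   -6.16329067] [0.08873578 0.26117353 0.06054126] 6.351286344312679
```

View pics/side5.png

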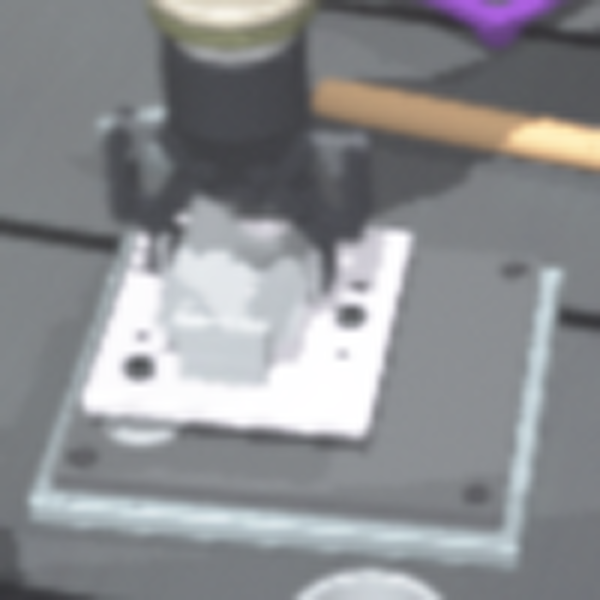

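View pics/top5.png

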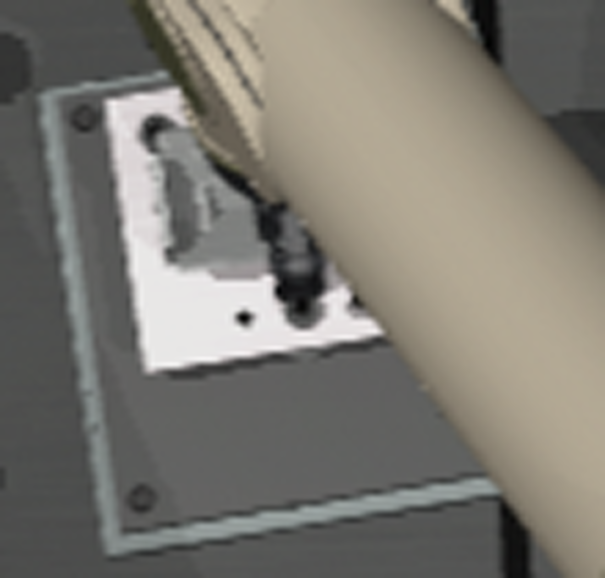

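arm_command --moves '[[[0.3,0.04,0,0,0],[0.3,0,0,0,0],[0.2,0,0,0,0],[0.1,0,0,0,0],[0,0,0,0,0],[0,0,0,0,0],[0,0,0,0,0]]]'

```text
clock: 9.95
position: [0.6042, 0.1154, 0.1391]
ee_rot: [0.472, 0.526, -0.471, 0.527]
ft_force: [0.5, -0.6, -0.0]
grip_width: 1.0
```

```bash
python3 - <<'E'
from h import *
o,R=tool();y=R[:,1];print(o['position'],o['grip_width'],o['ft_force'],o['torque'],np.degrees(np.arctan2(y[1],y[0])))
im=manip.camera("side");cv2.imwrite("pics/side6.png",cv2.resize(im[140:240,250:350],None,fx=6,fy=6,interpolation=cv2.INTER_CUBIC)[:,:,::-1])
im=manip.camera("top");cv2.imwrite("pics/top6.png",cv2.resize(im[145:250,255:365],None,fx=5.5,fy=5.5,interpolation=cv2.INTER_CUBIC)[:,:,::-1])
E
```

```text
[0.60417102 0.11538973 0.13906066] 0.9998602726368468 [ 0.47531566 -0.55282719 -0.00290967] [ 0.00927669  0.0030222  -0.03011811] 6.32266144919582
```

View pics/side6.png

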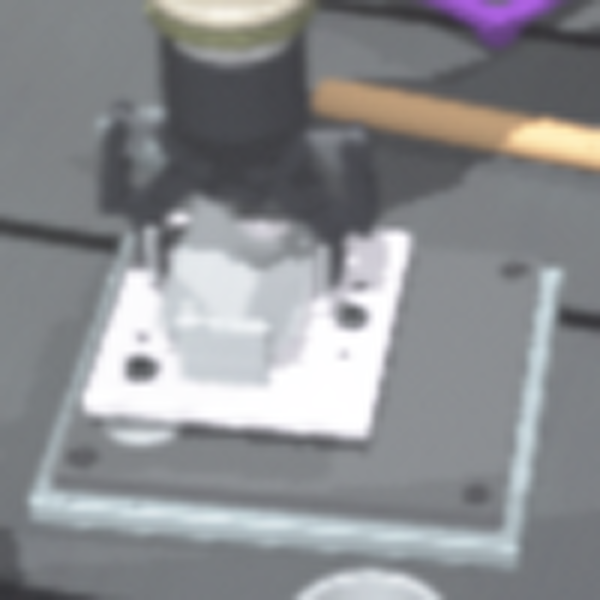

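View pics/top6.png

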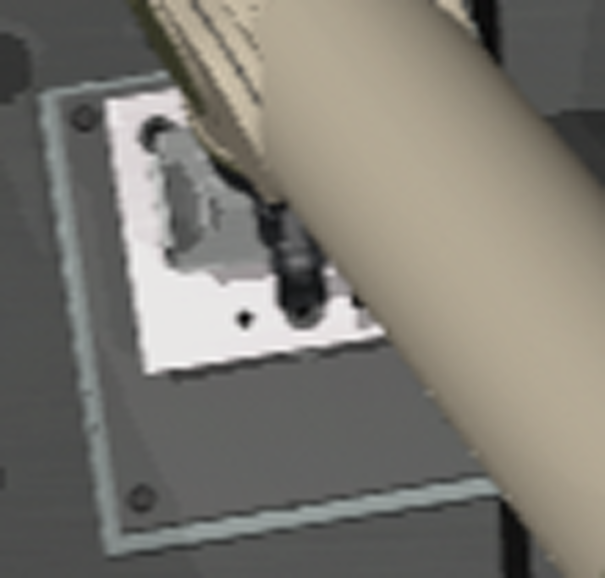

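arm_command --moves '[[[0,-0.2,0,0,0],[0,-0.4,0,0,0],[0,-0.6,0,0,0],[0,-1,0,0,0],[0,-1,0,0,0],[0,-1,0,0,0],[0,-0.6,0,1,0],[0,0,0,1,0],[0,0,0,1,0],[0,0,0,1,0],[0,0,0,1,0],[0,0,0,1,0]]]'

```text
clock: 11.05
position: [0.6201, -0.0349, 0.2597]
ee_rot: [0.472, 0.527, -0.471, 0.527]
ft_force: [1.1, 0.5, -0.1]
grip_width: 1.002
```

arm_command --moves '[[[0,0,0,1,0],[0,0,0,1,0],[0,0,0,1,0],[0,0,0,1,0],[0,0,0,1,0],[0,0,0,0,0]]]'

```text
clock: 11.55
position: [0.6335, -0.1647, 0.259]
ee_rot: [0.473, 0.524, -0.474, 0.526]
ft_force: [-0.1, -1.6, -0.3]
grip_width: 0.998
```

```bash
python3 - <<'E'
from h import *
o,R=tool();print(o['clock'])
im=manip.camera("side");cv2.imwrite("pics/side7.png",cv2.resize(im[145:245,250:350],None,fx=6,fy=6,interpolation=cv2.INTER_CUBIC)[:,:,::-1])
im=manip.camera("top");cv2.imwrite("pics/top7.png",cv2.resize(im[145:250,255:365],None,fx=5.5,fy=5.5,interpolation=cv2.INTER_CUBIC)[:,:,::-1])
E
```

```text
11.55
```

View pics/side7.png

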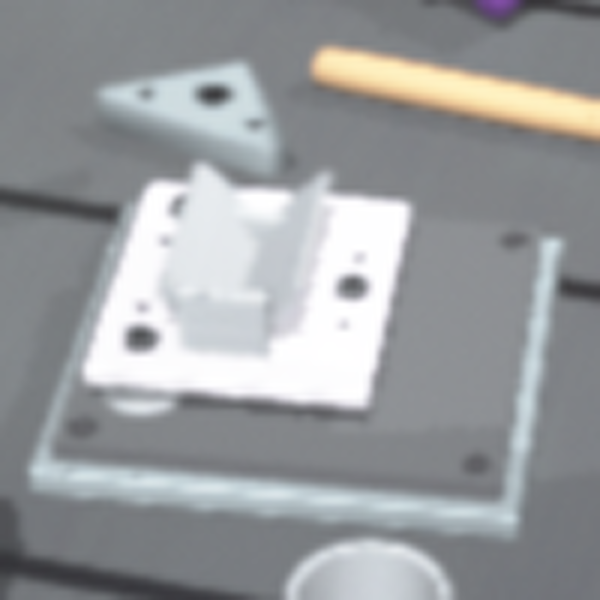

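View pics/top7.png

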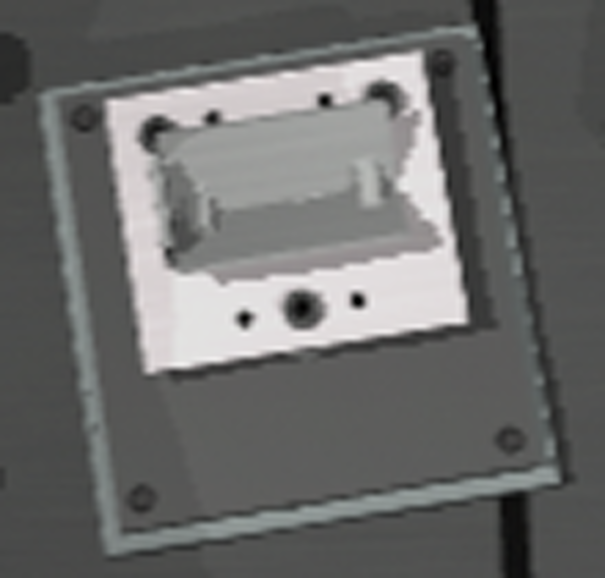

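```bash
python3 - <<'E'
from h import *
T=lambda u,v,*l:("top",145+(v+.5)/5.5-.5,255+(u+.5)/5.5-.5,*l)
S=lambda u,v,*l:("side",145+(v+.5)/6-.5,250+(u+.5)/6-.5,*l)
T0=lambda u,v,*l:("top",*zt(u,v),*l)
S0=lambda u,v,*l:("side",*zt(u,v),*l)
h=.010;k=.016
pt=[T(104,101,.075,.085,h),T(424,52,.075,-.085,h),T(469,325,-.075,-.085,h),T(149,373,-.075,.085,h),T(303,307,-.055,0,k),T(157,133,.05,.06,k),T(384,95,.05,-.06,k)]
ps=[S(83,380,.075,.085,h),S(148,180,.075,-.085,h),S(412,205,-.075,-.085,h),S(368,408,-.075,.085,h),S(352,287,-.055,0,k),S(141,337,.05,.06,k)]
bt=[T0(222,163,.05,.06,.030),T0(420,130,.05,-.06,.027),T(42,95,.1,.122,.017),T(474,29,.1,-.122,.017),T(108,543,-.16,.122,.017),T(559,470,-.16,-.122,.017)]
bs=[S0(170,347,.05,.06,.030),S(32,467,.1,.122,.017),S(122,212,.1,-.122,.017),S(562,238,-.16,-.122,.017),S(518,515,-.16,.122,.017)]
for nm,p,b in(("top",pt,bt),("side",ps,bs)):
    def r(q,full=False):
        # q: base x,y,yaw,dz bias(cam); plate rel x,y,yaw,z,rx,ry ; 
        Rb=Ro.from_euler('z',q[2]);tb=np.array([q[0],q[1],q[3]]);o=[]
        for n,a,c,x,y,z in b:o+=list(proj(n,tb+Rb.apply([x,y,z]))-[a,c])
        Rp=Ro.from_rotvec([q[8],q[9],q[6]])
        for n,a,c,x,y,z in p:o+=list(proj(n,tb+Rb.apply(np.array([q[4],q[5],q[7]])+Rp.apply([x,y,z])))-[a,c])
        return np.array(o+list(np.array(q[3:4])/.004*0.5))
    x0=np.array([.6,.115,.115,0,0,0,0,.05,0,0])
    for fz in(.050,.057,None):
        free=[0,1,2,3,4,5,6]+([7] if fz is None else [])
        def g(u):
            q=x0.copy();q[7]=fz or .05;q[free]=u;return r(q)
        u0=x0[free];s=least_squares(g,u0,x_scale=.01)
        J=np.linalg.inv(s.jac.T@s.jac);print(nm,fz,s.x.round(4),"cost",round(s.cost,2))
    print(g(s.x)[:-1].reshape(-1,2).round(1).tolist())
E
```

```text
top 0.05 [ 6.060e-01  1.159e-01  1.227e-01 -1.070e-02 -1.900e-03 -4.000e-04
 -4.300e-03] cost 6.84
top 0.057 [ 6.062e-01  1.159e-01  1.227e-01 -1.170e-02 -3.700e-03 -2.000e-04
 -4.300e-03] cost 6.6
top None [ 6.065e-01  1.159e-01  1.227e-01 -1.270e-02 -5.400e-03 -1.000e-04
 -4.300e-03  6.350e-02] cost 6.52
[[-0.3, 0.1], [0.3, 0.1], [-1.2, -0.5], [-1.8, 0.1], [1.5, -0.0], [1.2, 0.2], [-0.3, 0.3], [-0.4, -0.3], [-0.5, 0.3], [0.2, -0.4], [0.3, -0.1], [0.1, 0.3], [0.6, -0.0]]
side 0.05 [ 0.5977  0.1166  0.1261 -0.0017 -0.001   0.0048 -0.0069] cost 5.0
side 0.057 [ 0.5981  0.1154  0.1261 -0.0028 -0.0026  0.0133 -0.0065] cost 4.52
side None [ 0.5988  0.113   0.126  -0.005  -0.0059  0.0303 -0.0058  0.071 ] cost 4.12
[[0.1, 0.1], [1.0, -0.4], [-1.7, 0.5], [-0.2, -0.6], [0.4, 0.4], [-0.6, -0.4], [0.7, 0.1], [0.2, 0.1], [-0.9, 0.2], [0.1, 0.5], [0.7, -0.5]]
```

```bash
python3 - <<'E'
from h import *
T=lambda u,v:(145+(v+.5)/5.5-.5,255+(u+.5)/5.5-.5)
S=lambda u,v:(145+(v+.5)/6-.5,250+(u+.5)/6-.5)
A=[(zt(222,170),zt(188,303)),(zt(522,167),zt(277,155)),(zt(524,424),zt(484,188)),(zt(222,424),zt(416,352)),(zt(375,387),zt(421,257)),(zt(268,206),zt(238,282))]
B=[(T(104,101),S(83,380)),(T(424,52),S(148,180)),(T(469,325),S(412,205)),(T(149,373),S(368,408)),(T(303,307),S(352,287)),(T(157,133),S(141,337))]
loc=np.array([[.075,.085],[.075,-.085],[-.075,-.085],[-.075,.085],[-.055,0],[.05,.06]])
for L in(A,B):
    P=np.array([tri(a,b)[0] for a,b in L]);print((P*1e3).round(1).tolist());
    z=P[:,2]-[0,0,0,0,.006,.006]
    print("plane",np.linalg.lstsq(np.c_[loc,np.ones(6)],z,rcond=None)[0].round(4))
t=tri(zt(222,163),zt(170,347))[0]; print(t)
E
```

```text
[[628.2, 179.2, 65.7], [622.0, 6.0, 64.1], [472.2, 13.6, 68.5], [479.1, 183.6, 61.3], [496.5, 96.4, 66.9], [604.0, 153.2, 68.1]]
plane [ 0.0046 -0.0187  0.064 ]
[[665.5, 209.7, 50.7], [685.2, 38.6, 57.3], [534.0, 22.4, 56.9], [516.1, 190.0, 48.0], [546.2, 108.3, 60.3], [642.6, 181.3, 62.5]]
plane [ 0.0164 -0.0382  0.0543]
[0.6425627  0.18109885 0.02779667]
```

```bash
cat > e.py <<'E'
from h import *
def edges(n,g,q):
    # q: initial pose x,y,yaw,z top ; returns list (edge idx, px row,col)
    C=np.array([[.075,.085],[.075,-.085],[-.075,-.085],[-.075,.085]])
    c,s=np.cos(q[2]),np.sin(q[2]);W=[[q[0]+c*x-s*y,q[1]+s*x+c*y,q[3]] for x,y in C]
    P=[proj(n,w) for w in W];out=[]
    g=g.astype(np.float32)
    for i in range(4):
        a,b=P[i],P[(i+1)%4];t=(b-a)/np.linalg.norm(b-a);nn=np.array([t[1],-t[0]])
        cen=sum(P)/4
        if (cen-a)@nn<0: nn=-nn   # inward
        for f in np.linspace(.08,.92,30):
            m=a+f*(b-a);ks=np.arange(-4,4.01,.1);pts=m+ks[:,None]*nn
            v=cv2.remap(g,pts[:,1].astype(np.float32)[None],pts[:,0].astype(np.float32)[None],cv2.INTER_LINEAR)[0]
            th=170
            if v[-1]<th-0 and v[-15:].max()<th: continue
            idx=np.where((v[:-1]<th)&(v[1:]>=th))[0]
            if len(idx)!=1: continue
            k=ks[idx[0]]+.1*(th-v[idx[0]])/(v[idx[0]+1]-v[idx[0]]);out.append((i,*(m+k*nn)))
    return out
def fit6(data,q0,tilt=True):
    C=np.array([[.075,.085],[.075,-.085],[-.075,-.085],[-.075,.085]])
    def r(q):
        R=Ro.from_euler('z',q[2])*Ro.from_rotvec([q[4],q[5],0] if tilt else [0,0,0]);o=[]
        for n,L in data:
            P=[proj(n,np.array([q[0],q[1],q[3]])+R.apply([x,y,0])) for x,y in C]
            for i,a,b in L:
                p,e=P[i],P[(i+1)%4]-P[i];d=np.array([a,b])-p
                o.append((e[0]*d[1]-e[1]*d[0])/np.linalg.norm(e))
        return np.array(o)
    S=least_squares(r,q0,loss='soft_l1',f_scale=.2,x_scale=.01);return S.x,np.sqrt(np.mean(r(S.x)**2)),r(S.x)
E
python3 - <<'E'
from e import *
now={n:cv2.cvtColor(manip.camera(n),cv2.COLOR_RGB2GRAY) for n in("top","side")}
for n in now: cv2.imwrite(f"pics/now_{n}.png",now[n])
old={n:cv2.imread(f"pics/{n}0.png",0) for n in now}
for nm,I,q0 in(("old",old,{"top":[.5524,.0954,-.037,.067],"side":[.5473,.0999,-.0385,.067]}),("new",now,{"top":[.6,.1155,.118,.06],"side":[.5965,.119,.118,.06]})):
    data=[(n,edges(n,I[n],q0[n])) for n in I]
    for n,L in data: print(n,[sum(1 for l in L if l[0]==i) for i in range(4)])
    x0=list(q0["top"])+[0,0]
    for t in(0,1):
        x,e,r=fit6(data,x0,t);print(nm,t,x.round(4),e.round(3))
    k=0
    for n,L in data:
        for i in range(4):
            m=[j for j,l in enumerate(L) if l[0]==i]
            print(n,i,r[[k+j for j in m]].mean().round(2),end=' ')
        k+=len(L)
    print()
E
```

```text
top [30, 26, 30, 29]
side [23, 29, 30, 30]
old 0 [ 0.5543  0.0968 -0.0275  0.0586  0.      0.    ] 1.241
old 1 [ 0.5532  0.0971 -0.038   0.0622 -0.0745 -0.0011] 0.77
top 0 -0.04 top 1 0.05 top 2 -0.35 top 3 0.04 side 0 0.38 side 1 0.46 side 2 1.62 side 3 0.06 
top [30, 30, 30, 30]
side [30, 27, 30, 27]
new 0 [0.6031 0.1161 0.1191 0.0531 0.     0.    ] 1.304
new 1 [ 0.6026  0.1164  0.1085  0.0549 -0.0831 -0.0017] 0.909
top 0 -0.18 top 1 -0.17 top 2 -0.23 top 3 -0.14 side 0 0.43 side 1 0.43 side 2 2.16 side 3 0.11
```

```bash
python3 - <<'E'
from h import *
print("can",plane("top",(159.1,218.7),0),tri((159.1,218.7),(253.5,238.3)),"stub",plane("top",(231.5,227.3),0))
o,R=tool();print(o['position'],go([.670,.0496,.16]))
E
```

```text
can [0.70264632 0.38034962 0.        ] (array([0.69242199, 0.37748698, 0.00725612]), np.float64(0.015142278224294113)) stub [0.47869733 0.354933   0.        ]
[ 0.63395991 -0.15670653  0.25913424] [ 3.971  2.351 -8.038]
```

arm_command --moves '[[[1,0,0.29,-1,0],[1,0,0.29,-1,0],[1,0,0.29,-1,0],[1,0,0.29,-1,0],[1,0,0.29,-1,0],[1,0,0.29,-1,0],[1,0,0.29,-1,0],[1,0,0.29,-1,0],[1,0.7,0,0,0],[1,0.8,0,0,0],[1,0.8,0,0,0],[1,0.7,0,0,0]]]'

```text
clock: 12.75
position: [0.6688, 0.0491, 0.1827]
ee_rot: [0.471, 0.528, -0.471, 0.527]
ft_force: [-0.4, -0.4, -0.3]
grip_width: 0.001
```

arm_command --moves '[[[1,0.3,0,0,0],[1,0.3,0,0,0],[1,0.2,0,0,0],[1,0,0,0,0],[1,0,0,0,0]]]'

```text
clock: 13.17
position: [0.6696, 0.0474, 0.1642]
ee_rot: [0.472, 0.527, -0.471, 0.527]
ft_force: [0.4, -0.6, 1.1]
grip_width: 0.001
```

arm_command --moves '[[[1,0.25,0,0,0],[1,0.25,0,0,0],[1,0.25,0,0,0],[1,0.15,0,0,0],[1,0,0,0,0],[1,0,0,0,0]]]'

```text
clock: 13.67
position: [0.6692, 0.0472, 0.1405]
ee_rot: [0.471, 0.527, -0.472, 0.527]
ft_force: [-0.4, 0.5, 1.0]
grip_width: 0.001
```

```bash
python3 - <<'E'
from h import *
o,R=tool();print(o['position'],o['ft_force'])
im=manip.camera("side");cv2.imwrite("pics/side8.png",cv2.resize(im[115:235,240:360],None,fx=5,fy=5,interpolation=cv2.INTER_CUBIC)[:,:,::-1])
E
```

```text
[0.66921433 0.04721444 0.14054757] [-0.3577233   0.4857222   1.01292959]
```

View pics/side8.png

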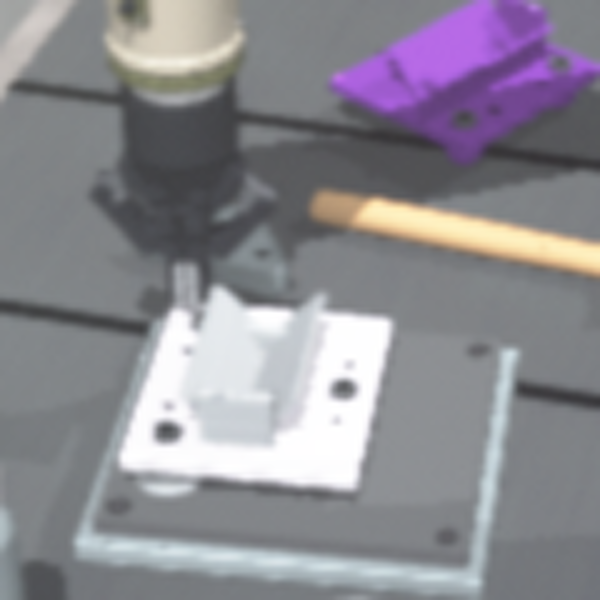

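arm_command --moves '[[[1,0.06,0,0,0],[1,0.06,0,0,0],[1,0.04,0,0,0],[1,0,0,0,0],[1,0,0,0,0]]]'

```text
clock: 14.13
position: [0.6696, 0.0473, 0.1373]
ee_rot: [0.472, 0.527, -0.471, 0.527]
ft_force: [0.0, -0.2, 2.8]
grip_width: -0.003
```

arm_command --moves '[[[1,0.04,0,0,0],[1,0.04,0,0,0],[1,0,0,0,0],[1,0,0,0,0]]]'

```text
clock: 14.47
position: [0.6698, 0.0473, 0.1359]
ee_rot: [0.472, 0.526, -0.471, 0.527]
ft_force: [-1.2, -1.5, 8.2]
grip_width: 0.005
```

arm_command --moves '[[[1,0.04,0,0,0],[1,0,0,0,0],[1,0,0,0,0]]]'

```text
clock: 14.72
position: [0.67, 0.0474, 0.1354]
ee_rot: [0.472, 0.526, -0.471, 0.527]
ft_force: [-1.5, -0.8, 11.5]
grip_width: -0.001
```

arm_command --moves '[[[1,-0.3,0,0,0],[1,-0.7,0,0,0],[1,-1,0,0,0],[1,-1,0,0,0],[1,0,0,-1,0],[1,0,0,-1,0],[1,0,0,-1,0],[1,0,0,-1,0],[1,0,0,-1,0],[1,0,0,-0.9,0],[1,0,0,0,0],[1,0,0,0,0]]]'

```text
clock: 15.72
position: [0.6523, 0.1956, 0.2088]
ee_rot: [0.471, 0.528, -0.471, 0.527]
ft_force: [0.1, -0.4, -0.5]
grip_width: -0.002
```

```bash
python3 - <<'E'
from h import *
o,R=tool();print(o['position'],go([.653,.1966,.1405]),o['clock'],o['ft_force'])
E
```

```text
[0.65234789 0.19557219 0.20876471] [ 2.731  0.032 -0.037] 15.7167 [ 0.05402745 -0.3740242  -0.49692218]
```

arm_command --moves '[[[1,0.5,0,0,0],[1,0.6,0,0,0],[1,0.6,0,0,0],[1,0.5,0,0,0],[1,0.4,0,0,0],[1,0.13,0,0,0],[1,0,0,0,0],[1,0,0,0,0]]]'

```text
clock: 16.38
position: [0.6531, 0.1938, 0.1404]
ee_rot: [0.472, 0.527, -0.472, 0.527]
ft_force: [-0.0, 0.1, 0.0]
grip_width: 0.001
```

arm_command --moves '[[[1,0.06,0,0,0],[1,0.06,0,0,0],[1,0.04,0,0,0],[1,0,0,0,0],[1,0,0,0,0]]]'

```text
clock: 16.8
position: [0.6535, 0.1941, 0.1379]
ee_rot: [0.472, 0.527, -0.471, 0.527]
ft_force: [-2.0, -0.1, 7.6]
grip_width: -0.002
```

arm_command --moves '[[[1,0.04,0,0,0],[1,0,0,0,0],[1,0,0,0,0]]]'

```text
clock: 17.05
position: [0.6537, 0.1942, 0.1374]
ee_rot: [0.472, 0.526, -0.471, 0.527]
ft_force: [-2.1, -1.4, 10.1]
grip_width: 0.0
```

arm_command --moves '[[[1,-0.4,0,0,0],[1,-0.4,0.2,-0.35,0],[1,0,0,0,0],[1,0.25,0,0,0],[1,0.25,0,0,0],[1,0.14,0,0,0],[1,0,0,0,0],[1,0,0,0,0]]]'

```text
clock: 17.72
position: [0.6567, 0.2026, 0.1386]
ee_rot: [0.471, 0.527, -0.472, 0.527]
ft_force: [0.4, -0.2, 0.5]
grip_width: 0.005
```

arm_command --moves '[[[1,0.06,0,0,0],[1,0,0,0,0],[1,0,0,0,0]]]'

```text
clock: 17.97
position: [0.6571, 0.203, 0.1382]
ee_rot: [0.472, 0.527, -0.472, 0.527]
ft_force: [-0.9, 0.0, 0.1]
grip_width: 0.001
```

```bash
python3 - <<'E'
from h import *
o,R=tool();print(o['position'],o['ft_force'])
im=manip.camera("side");cv2.imwrite("pics/side9.png",cv2.resize(im[115:235,240:360],None,fx=5,fy=5,interpolation=cv2.INTER_CUBIC)[:,:,::-1])
E
```

```text
[0.65712    0.20304985 0.13820756] [-0.92973567  0.00355333  0.10872947]
```

View pics/side9.png

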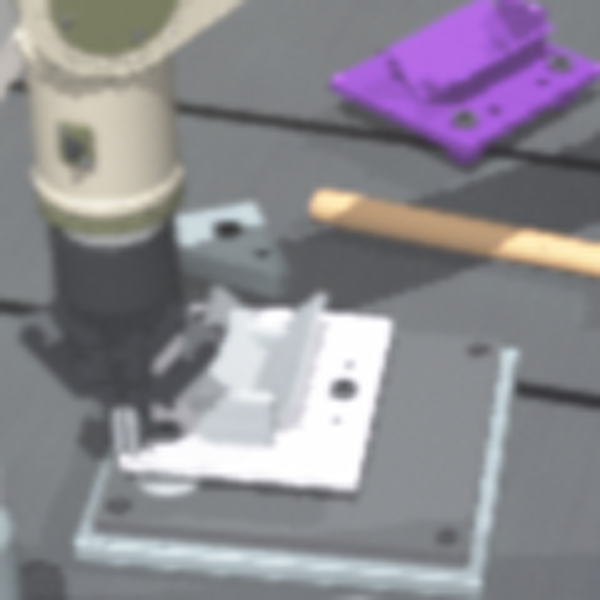

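arm_command --moves '[[[1,0.05,0,0,0],[1,0.04,0,0,0],[1,0,0,0,0],[1,0,0,0,0]]]'

```text
clock: 18.35
position: [0.657, 0.2031, 0.1358]
ee_rot: [0.472, 0.527, -0.472, 0.527]
ft_force: [-1.1, -0.4, -0.0]
grip_width: 0.0
```

arm_command --moves '[[[1,0.05,0,0,0],[1,0,0,0,0],[1,0,0,0,0]]]'

```text
clock: 18.6
position: [0.657, 0.203, 0.1346]
ee_rot: [0.472, 0.527, -0.472, 0.527]
ft_force: [0.4, -1.0, 0.7]
grip_width: 0.003
```

arm_command --moves '[[[1,0.05,0,0,0],[1,0,0,0,0],[1,0,0,0,0]]]'

```text
clock: 18.85
position: [0.6571, 0.203, 0.1333]
ee_rot: [0.472, 0.527, -0.472, 0.527]
ft_force: [-0.2, -0.0, -0.6]
grip_width: -0.003
```

arm_command --moves '[[[1,0.05,0,0,0],[1,0,0,0,0],[1,0,0,0,0]]]'

```text
clock: 19.1
position: [0.6572, 0.2032, 0.1328]
ee_rot: [0.472, 0.527, -0.471, 0.527]
ft_force: [-1.8, -0.8, 4.0]
grip_width: 0.003
```

arm_command --moves '[[[1,0.04,0,0,0],[1,0,0,0,0],[1,0,0,0,0]]]'

```text
clock: 19.35
position: [0.6573, 0.2032, 0.1327]
ee_rot: [0.472, 0.527, -0.471, 0.527]
ft_force: [-4.4, -1.9, 10.5]
grip_width: 0.0
```

arm_command --moves '[[[1,-0.3,0,0,0],[1,-0.9,0,0,0],[1,-1,0,0,0],[1,-1,0,0,0],[1,0,0,1,0],[1,0,0,1,0],[1,0,0,1,0],[1,0,0,1,0],[1,0,0,1,0],[1,0,0,1,0],[1,0,0,0.4,0],[1,0,0,0,0]]]'

```text
clock: 20.35
position: [0.6752, 0.0405, 0.2111]
ee_rot: [0.472, 0.525, -0.473, 0.526]
ft_force: [1.0, -0.4, -0.1]
grip_width: 0.001
```

arm_command --moves '[[[1,0.8,0,0,0],[1,0.9,0,0,0],[1,0.7,0,0,0],[1,0.4,0,0,0],[1,0.2,0,0,0],[1,0,0,0,0],[1,0,0,0,0]]]'

```text
clock: 20.93
position: [0.6751, 0.045, 0.137]
ee_rot: [0.472, 0.527, -0.471, 0.527]
ft_force: [0.5, 0.7, 0.9]
grip_width: -0.0
```

arm_command --moves '[[[1,0,0,0.08,0],[1,0.05,0,0,0],[1,0.05,0,0,0],[1,0,0,0,0],[1,0,0,0,0]]]'

```text
clock: 21.35
position: [0.675, 0.042, 0.1338]
ee_rot: [0.472, 0.527, -0.472, 0.527]
ft_force: [0.3, 0.2, -0.4]
grip_width: 0.0
```

arm_command --moves '[[[1,0.05,0,0,0],[1,0,0,0,0],[1,0,0,0,0]]]'

```text
clock: 21.6
position: [0.6751, 0.0421, 0.1326]
ee_rot: [0.472, 0.527, -0.471, 0.527]
ft_force: [0.1, -0.9, 1.4]
grip_width: -0.001
```

arm_command --moves '[[[1,0.05,0,0,0],[1,0,0,0,0],[1,0,0,0,0]]]'

```text
clock: 21.85
position: [0.6753, 0.042, 0.1322]
ee_rot: [0.472, 0.527, -0.471, 0.527]
ft_force: [-2.5, -0.4, 8.3]
grip_width: -0.006
```

arm_command --moves '[[[1,-0.3,0,0,0],[1,-0.9,0,0,0],[1,-1,0,0,0],[1,-1,0,0,0],[1,-1,0,0,0],[1,0,0,1,0],[1,0,0,1,0],[1,0,0,1,0],[1,0,0,1,0],[1,0,0,1,0],[1,0,0,1,0],[1,0,0,0,0]]]'

```text
clock: 22.85
position: [0.6914, -0.1143, 0.2358]
ee_rot: [0.472, 0.524, -0.475, 0.526]
ft_force: [0.6, -2.4, -0.6]
grip_width: -0.003
```

arm_command --moves '[[[1,0,0,1,0],[1,0,0,1,0],[1,0,0,0,0],[1,0,0,0,0]]]'

```text
clock: 23.18
position: [0.6968, -0.1587, 0.2359]
ee_rot: [0.472, 0.526, -0.473, 0.526]
ft_force: [0.4, -0.6, -0.5]
grip_width: 0.0
```

```bash
python3 - <<'E'
from e import *
im=manip.camera("side");cv2.imwrite("pics/sideA.png",im[:,:,::-1])
it=manip.camera("top");cv2.imwrite("pics/topA.png",it[:,:,::-1])
now={"top":cv2.cvtColor(it,cv2.COLOR_RGB2GRAY),"side":cv2.cvtColor(im,cv2.COLOR_RGB2GRAY)}
q0={"top":[.6,.1155,.118,.06],"side":[.5965,.119,.118,.06]}
data=[(n,edges(n,now[n],q0[n])) for n in now]
for t in(0,1): x,e,r=fit6(data,q0["top"]+[0,0],t);print(x.round(4),e.round(2))
old=cv2.imread("pics/now_side.png",0); 
print("plate moved?",np.abs(old[170:235,255:350].astype(int)-now["side"][170:235,255:350]).mean())
for n in("side","top"):
  for q in("hammer","can","tube_stub","magnet","foot_cone","foot_groove","foot_flat"):
    print(n,q,[np.round(d['pixel'],1).tolist() for d in manip.pinpoint(q,n)][:5])
print(manip.get_obs()['position'],manip.get_obs()['clock'])
E
```

```text
[0.6033 0.1161 0.1194 0.0523 0.     0.    ] 1.31
[ 0.6026  0.1165  0.1087  0.0548 -0.0833  0.0021] 0.89
plate moved? 1.579757085020243
side hammer [[162.8, 336.6], [182.4, 280.7]]
side can [[254.1, 237.6]]
side tube_stub [[262.0, 313.0]]
side magnet [[165.6, 283.6]]
side foot_cone [[303.3, 292.4], [131.2, 351.9], [258.2, 359.4], [203.8, 271.9]]
side foot_groove [[182.8, 281.3], [239.9, 390.2], [145.4, 333.6]]
side foot_flat [[198.2, 306.3], [294.0, 247.6], [267.7, 402.5], [125.3, 319.5], [195.7, 293.6]]
top hammer [[212.8, 398.7], [170.7, 284.5]]
top can [[163.2, 218.3]]
top tube_stub [[233.4, 224.7]]
top magnet [[156.5, 377.5], [162.0, 218.0]]
top foot_cone [[236.2, 171.7], [274.9, 247.5], [170.6, 281.4], [217.7, 479.1]]
top foot_groove [[213.6, 132.6], [302.8, 274.2], [164.6, 322.7]]
top foot_flat [[315.7, 236.6], [192.3, 171.4], [202.9, 312.5], [175.7, 472.1]]
[ 0.69702517 -0.15674994  0.23615007] 23.9833
```

View pics/topA.png

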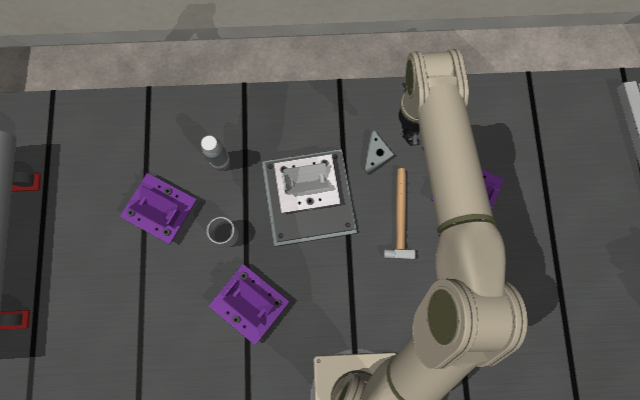

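View pics/sideA.png

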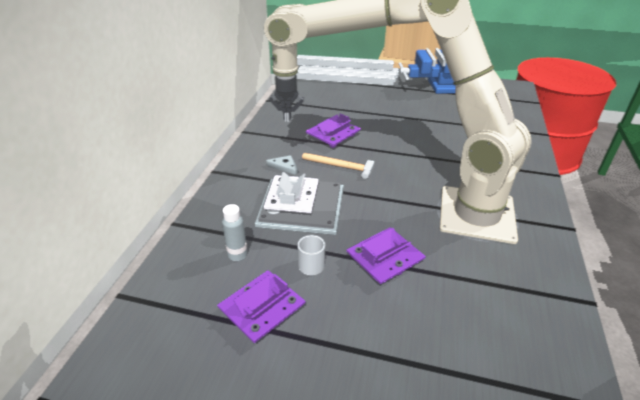

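```bash
python3 -c "
from workcell import manip
print(manip.hand_in())"
```

```text
the job is handed in; nothing more can be done
None
```

I slid the fixture plate home, let go of it and backed the arm off. I handed the job in at about 24 s of the 58 s allowed; no verdict came back.

**What I did:** I gripped the vee cradle from outside at 30 N and turned the plate about 8.6°. I slid it about 53 mm onto its seats in two stages, lowered it about 7 mm with the feet, and opened the gripper.

**Last checks:**
- **Cone and groove corners:** pressing a fingertip on the plate at these corners gave top heights of about 59.8 mm and 59.5 mm. Home is 60 mm.
- **Position:** after release, the cone foot's screw head measured in both cameras lay within about 1 mm of the cone seat measured at the start.
- **Flat foot:** I did not probe it. It rests on the images, where its screw head had dropped about 6.6 mm of the 7 mm expected.
- **Bystanders:** hammer, can, tube stub and magnet look unmoved in both final pictures.

**Checks that disagreed:**
- The camera fits were noisy. They put the plate 1–2 mm off in x, and 0–5 mm off in y depending on the view.
- The image fits of tilt did not agree. One showed a change of about 0.01 rad since the start. A rougher one showed about 0.02 rad with the groove side high, but the probing did not bear that out.
- My first two probes read 4–6 mm high. The cone-side one most likely landed on a screw head, and the groove-side one probably did too. I repeated both further out on the plate, and those are the figures above.

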